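# Set the stop key in the cask rail

### The arm

A 6-joint arm with a two-finger parallel gripper is mounted at the origin on the work surface. World frame = base frame: x ahead of the robot, y to its left, z up, the work surface at z = 0. Lengths are in m, angles in rad, forces in N, time in s.
With the tool pointing down it reaches from about 0.35 to 0.875 m from the base axis. Payload 4.2 kg.
Tool frame: the origin (TCP) lies at the very end of the fingers, on their centre line; the grasp point (between the pads) lies 19 mm behind it (robot.hold_point_z is the z of the grasp point in the tool frame, in m); z points along the fingers, y is the line along which they close (so a half turn about z gives the same grasp; the last joint's range is limited). The gripper opens to 85 mm and grips with 20 to 120 N. Pads are 22 mm wide; open, the fingers measure 114 mm over their backs; the gripper's body (76 mm by 85 mm) begins 54 mm behind the grasp point. The pads swing forward as they close: fully open they stand 13 mm farther back than shut.
Start: joints at [1.516, 0.385, 0.008, 0, -1.194, -0.259], TCP at [0.193, 0.594, 0.231] pointing down, gripper open.
Joint ranges: [-3.14, 3.14], [-1.21, 2.06], [-1.07, 1.41], [-3.16, 2.05], [-2.99, -0.16], [-3.1, 3.1]. Speed limits (rad/s): [2.79, 2.79, 3.14, 3.14, 3.14, 3.14].

### API

Orientations are given as a unit quaternion [w, x, y, z].
In Python, from rig import robot, order, capture gives the robot as it stands (robot), with the cameras as plain functions and the job (order).
- The arm moves only by the shell command python3 shift.py 'ROWS' [OPENING]. ROWS is rows parted by semicolons, their numbers by spaces, 1 to 5 of them, each of 6 numbers: dx, dy, dz in m, then a rotation vector rx, ry, rz in rad; each row is the pose to reach, as a shift and turn from the pose commanded when the command began, along the tool's axes at that moment; what a row does not reach only later rows make up. A row lasts 1/10 s, in which the tool goes at most 0.05 m and 0.15 rad, less where a joint would pass 70% of its speed; a pose out of reach is approached as far as the arm can. OPENING is the finger opening in m, set as the command begins (- or left out keeps the last). The fingers move at their own pace and stop on an object; the grip force is fixed at half the most. Time passes only in rows, so rows that do not move let the fingers close. It prints the time, the measured TCP pose, the force, the opening and the grip force at its end.
- robot.state(): the state, without advancing time (a new reading comes with each control period).
- capture(name): name is "scene" or "top" or "wrist"; returns a dict with "image" (400x640x3 uint8, red, green, blue), "fx", "fy", "cx", "cy" (pixels), "D" ([k1, k2, p1, p2, k3] as OpenCV has them; the pictures are not rectified), "world_from_camera" (4x4, takes a point from camera to world coordinates). Camera axes: x right, y up, looking along -z (the intrinsics and any distortion apply to the point x, -y, -z); pixel columns grow to the right and rows downward; lengths in m; the calibration is good to about 2 mm. A picture is of the moment at which its call begins. There is no depth.
- order.finish_job(): hands the job in; it is judged then, once.
The state is a dict: "time_s": time; "joint_positions": joint angles; "joint_vel": joint speeds; "joint_torque": joint torques, N m; "eef_pos": TCP position; "orientation": TCP orientation; "wrist_force": force on the tool from outside, world axes, zero at the start; "torque": the same for the moment, N m; "finger_gap": finger opening in m; "finger_force": force on a finger pad.
Only numpy, scipy, OpenCV 4.12 (cv2) and the standard library are available. Lean on these libraries where they do the work, as an engineer would, in place of code of your own. Each camera call takes 0.05 s, during which the arm holds its last target. There are 200 camera calls.

### The job

Set the sprung stop key in the oak bench rail so that the next cask cannot roll: lift the key out of its holder, put its foot down through the window at the rail's end onto the channel floor, and drag it gently along the channel until the foot drops into the hidden cross slot. Stop there without forcing it (never more than 25 N between key and rail while dragging), press the collar down flat on the rail gently (under 45 N), and let go so that the key stands upright with its foot in the slot. Leave the other things where they are.

Things in the scene. Friction and masses are not known exactly. Their poses are not given: they have to be found in the camera images.
- key: Sprung stop key, about 250 g, standing in the holder with its collar on the holder's top: dark wooden square grip 28 x 28 mm, 12 to 70 mm above the origin; below it a steel collar 48 mm across, 6 thick; below that a sprung plunger. Origin: centre of the collar's underside; z up along the grip, x and y square to the grip's flat faces.
- key_foot (a point): Centre of the underside of the plunger's foot, a disc 20 mm across and 8 tall on an 8 mm stem. Fully out it lies 30 mm below the key's origin; it can be pushed up 14 mm against a spring (3.5 N to begin, plus 0.3 N per mm).
- key_grip (a point): Point inside the key's wooden grip, on its axis, 45 mm above the key's origin: a good height for the middle of the finger pads.
- holder: Oak block 80 x 80 x 44 mm, fixed, with a 31 mm hole in the middle of its top in which the key stands. Origin: centre of its underside; z up.
- rail: Fixed oak rail, 80 mm wide (x), 370 long (y), top 38 mm above the origin (centre of its underside), z up. A channel 36 mm wide runs inside from y = -110 to 110, floor at z = 18, roofed by two steel lips (z = 34 to 38) with a 14 mm gap between them at x = 0, too narrow for the key's foot. The key's collar rests on the lips.
- rail_entry (a point): Centre of the window (34 mm in x, 36 in y, y = 74 to 110 of the rail) at the rail's +y end, level with its top (rail frame x 0, y 92, z 38 mm). Here the lips are cut away and the key's foot can pass down to the channel floor, 20 mm below.
- rail_floor (a point): Middle of the channel floor (rail frame 0, -20, 18 mm). One cross slot, 26 mm long in y, 12 deep, channel-wide, is hidden in the floor, centred anywhere within 46 mm in y of this point; other dark bands are only stains. Over it the foot springs down, then strikes the slot's side if dragged on. With the collar on the lips the foot is 10 mm down in the slot; elsewhere it is pushed up 10 mm.
- bung: Bystander: tapered cork bung, 50 mm across, 40 tall. Origin at the centre of its underside.
- mallet: Bystander: rubber-headed hammer lying down, 220 long. Origin at the table level, somewhere along its length.
- bottle: Bystander: corked green wine bottle, 74 across, 290 tall. Origin at the centre of its underside.
- jar: Bystander: amber jar, 84 across, 110 tall. Origin at the centre of its underside.
- cup: Bystander: terracotta cup, 70 across, 55 tall. Origin at the centre of its underside.
- bowl: Bystander: white bowl, 120 across, 45 tall. Origin at the centre of its underside.
- wrench: Bystander: steel wrench lying down. Origin at the table level, somewhere along its length.

How it is judged:
By the outcome, as a careful person would: the job done as asked, in the order asked, and still so for the second after the job is handed in, with the robot touching nothing.
It also fails if it takes over 51 s, if anything falls off the work surface, if the arm or the gripper's body presses on something with over 40 N, if the wrist force passes 120 N, or if a joint passes its speed limit or range.

## Working session

There is one attempt and no reset: what is moved stays moved. The work goes in short steps, Python scripts to look and compute and a shell command to move; the robot and the scene stay as the last step left them, time stands still between calls to the robot, and variables do not carry over. Pictures are saved under pics/ and viewed, at most 10 in all, crops included, and the job is handed in when it is done.

```bash
ls; mkdir -p pics; cat > h.py <<'E'
import numpy as np, cv2
from rig import robot, order, capture
def cap(n,f=None):
    c=capture(n)
    if f: cv2.imwrite('pics/'+f,c['image'][:,:,::-1])
    return c
def ray(c,uv):
    K=np.array([[c['fx'],0,c['cx']],[0,c['fy'],c['cy']],[0,0,1.]])
    p=cv2.undistortPoints(np.array(uv,float).reshape(-1,1,2),K,np.array(c['D'],float)).reshape(-1,2)
    T=np.array(c['world_from_camera']); d=np.c_[p[:,0],-p[:,1],-np.ones(len(p))]@T[:3,:3].T
    return T[:3,3],d
def plane(c,uv,z):
    o,d=ray(c,uv); return o+d*((z-o[2])/d[:,2])[:,None]
def proj(c,P):
    T=np.linalg.inv(np.array(c['world_from_camera'])); q=np.atleast_2d(P)@T[:3,:3].T+T[:3,3]
    q=q*[1,-1,-1]; K=np.array([[c['fx'],0,c['cx']],[0,c['fy'],c['cy']],[0,0,1.]])
    return cv2.projectPoints(q,np.zeros(3),np.zeros(3),K,np.array(c['D'],float))[0].reshape(-1,2)
E
python3 - <<'E'
from h import *
for n in ('top','scene'):
    c=cap(n,n+'1.png'); print(n,np.round(c['world_from_camera'],3).tolist(),c['fx'],c['D'])
s=robot.state(); print(s['time_s'],s['eef_pos'],s['orientation'],robot.hold_point_z)
E
```

```text
pics
rig.py
shift.py
top [[0.008, 0.994, -0.109, 0.42], [-1.0, 0.011, 0.023, -0.029], [0.024, 0.109, 0.994, 1.193], [0.0, 0.0, 0.0, 1.0]] 486.6132629911915 [-0.00820551  0.          0.          0.          0.        ]
scene [[0.295, -0.565, 0.77, 1.361], [0.956, 0.185, -0.23, -0.281], [-0.013, 0.804, 0.595, 0.711], [0.0, 0.0, 0.0, 1.0]] 375.3967019376938 [0.00453472 0.         0.         0.         0.        ]
0.1 [0.19275325 0.5939936  0.230331  ] [ 9.77070424e-04  9.87703194e-01 -1.56337572e-01 -9.69524337e-05] -0.0187
```

View pics/top1.png

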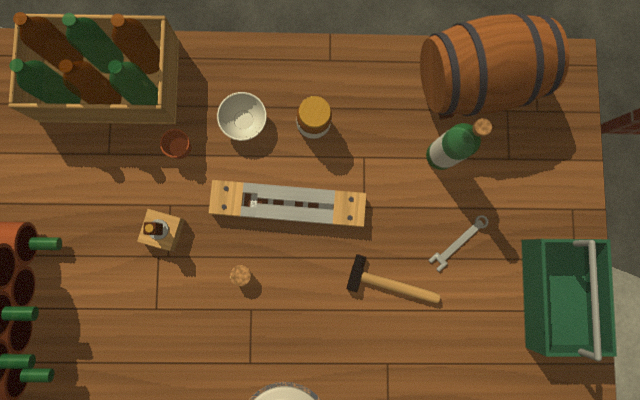

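View pics/scene1.png

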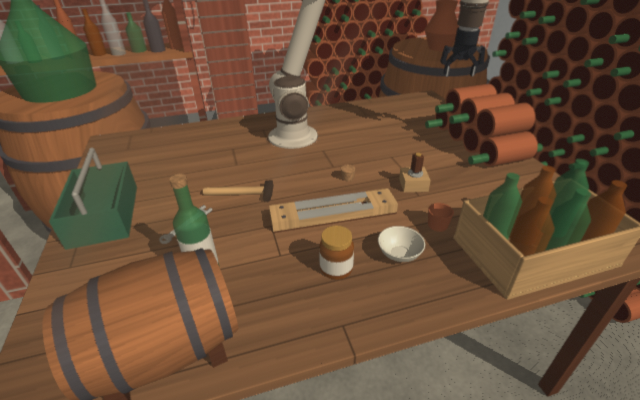

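The top view shows the rail (210–366, 180–227) with its window near (250,200) at the left (+y) end. The key stands in the holder near (155,230). Next I'll measure both more finely.

```bash
python3 - <<'E'
from h import *
c=cap('top'); im=c['image'][:,:,::-1].copy()
print(plane(c,[[152,228]],.114),plane(c,[[210,180],[366,227],[250,200]],.038), plane(c,[[158,230]],.044))
a=cv2.resize(im[172:235,200:375],None,fx=4.5,fy=4.5,interpolation=cv2.INTER_CUBIC)
b=cv2.resize(im[200:260,130:190],None,fx=4.5,fy=4.5,interpolation=cv2.INTER_CUBIC)
o=np.zeros((a.shape[0]+b.shape[0],a.shape[1],3),np.uint8); o[:a.shape[0]]=a; o[a.shape[0]:,:b.shape[1]]=b
s=cap('scene')['image'][:,:,::-1]; d=cv2.resize(s[145:200,385:445],None,fx=4.5,fy=4.5,interpolation=cv2.INTER_CUBIC)
o[a.shape[0]:a.shape[0]+d.shape[0],300:300+d.shape[1]]=d
cv2.imwrite('pics/crop.png',o)
E
```

```text
[[0.46344652 0.29430499 0.114     ]] [[ 0.58219837  0.18439687  0.038     ]
 [ 0.47350483 -0.18853966  0.038     ]
 [ 0.53521508  0.08811738  0.038     ]] [[0.46173765 0.30108507 0.044     ]]
```

View pics/crop.png

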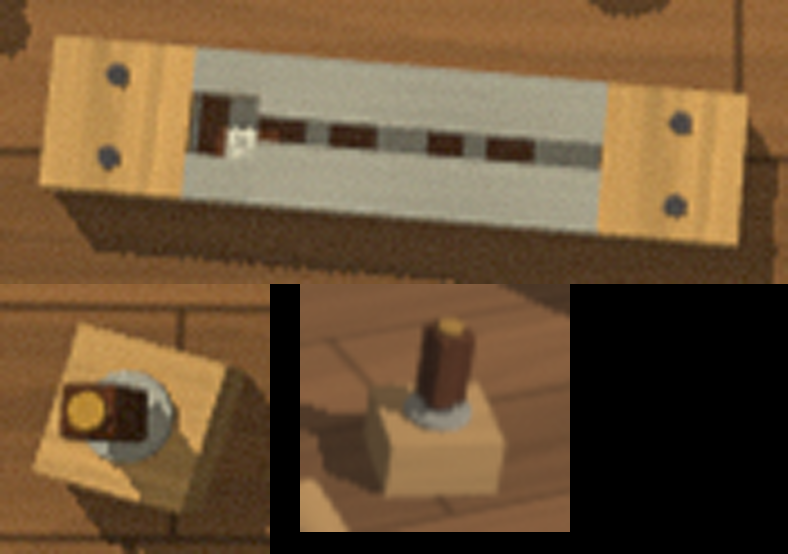

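```bash
cat >> h.py <<'E'
from scipy.spatial.transform import Rotation as R
def delta(target,yaw=None,cmd=None):
    """shift in tool axes from measured pose to target TCP; yaw = world direction of finger line"""
    s=robot.state(); q=s['orientation']; r=R.from_quat([q[1],q[2],q[3],q[0]])
    d=r.inv().apply(np.array(target)-s['eef_pos']); y=r.apply([0,1,0]); cur=np.arctan2(y[1],y[0])
    print('pos',np.round(s['eef_pos'],4),'shift',np.round(d,4),'finger yaw',round(cur,4),'F',np.round(s['wrist_force'],1))
    if yaw is not None:
        w=(yaw-cur+np.pi/2)%np.pi-np.pi/2; print('turn rz',round(-w,4))
    z=r.apply([0,0,1]); print('tool z',np.round(z,4),'t',s['time_s'],'j6',s['joint_positions'][5])
E
python3 - <<'E'
from h import *
c=cap('top')
cor=np.array([[55,37],[748,95],[738,245],[40,187]])/4.5+[200-.4,172-.4]
P=plane(c,cor,.038); print(P)
u=(P[0]+P[3]-P[1]-P[2]); yaw=np.arctan2(-u[0],u[1]); print('centre',P.mean(0),'yaw',yaw, 'len',np.linalg.norm(u)/2)
ctr=P.mean(0); uy=u/np.linalg.norm(u); print('entry',ctr+.092*uy)
w=np.array([[190,93],[190,155],[260,97],[258,157]])/4.5+[199.6,171.6]; W=plane(c,w,.038); print('win',W, W.mean(0))
print('grip top',plane(c,[[148.7,227.8]],.114),'collar',plane(c,[[157.8,229.2]],.05))
delta([.463,.296,.231])
E
```

```text
[[ 0.58267547  0.18007741  0.038     ]
 [ 0.55564899 -0.18848377  0.038     ]
 [ 0.47572578 -0.18282008  0.038     ]
 [ 0.50287695  0.18555452  0.038     ]]
centre [ 0.5292318  -0.00141798  0.038     ] yaw -0.07338543813224263 len 0.369462305351317
entry [0.5359772 0.0903344 0.038    ]
win [[0.55353691 0.10795966 0.038     ]
 [0.5205803  0.10719282 0.038     ]
 [0.55179997 0.07091846 0.038     ]
 [0.51988189 0.07134126 0.038     ]] [0.53644977 0.08935305 0.038     ]
grip top [[0.46381858 0.30154495 0.114     ]] collar [[0.46337518 0.29990368 0.05      ]]
pos [0.1928 0.5942 0.2308] shift [0.349  0.2002 0.    ] finger yaw -1.8847 F [-0.2 -0.   0.4]
tool z [-3.e-04 -1.e-03 -1.e+00] t 0.25 j6 -0.2585843967483785
```

```bash
python3 shift.py '0.043 0.024 0 0 0 -0.1; 0.086 0.048 0 0 0 -0.2; 0.129 0.072 0 0 0 -0.3; 0.172 0.096 0 0 0 -0.314; 0.215 0.12 0 0 0 -0.314' 0.085
python3 - <<'E'
from h import *
delta([.4636,.3007,.231])
E
```

```text
time_s: 0.75
eef_pos: [0.3613, 0.4124, 0.2314]
orientation: [-0.0, 1.0, 0.001, 0.0]
wrist_force: [1.2, -0.0, -0.1]
finger_gap: 0.0848
finger_force: 0.0
pos [0.3613 0.4124 0.2314] shift [0.1022 0.1118 0.0004] finger yaw -1.5697 F [ 1.2 -0.  -0.1]
tool z [ 1.e-04  2.e-04 -1.e+00] t 0.75 j6 0.4247061360914672
```

```bash
python3 shift.py '0.033 0.036 0 0 0 0; 0.066 0.072 0 0 0 0; 0.102 0.112 0 0 0 0; 0.102 0.112 0 0 0 0; 0.102 0.112 0 0 0 0'
python3 - <<'E'
from h import *
delta([.4636,.3007,.231])
c=cap('wrist','w1.png'); print(np.round(c['world_from_camera'],3).tolist())
print(proj(c,[[.4636,.3007,.114],[.4636,.3007,.05]]))
E
```

```text
time_s: 1.25
eef_pos: [0.4631, 0.3008, 0.2311]
orientation: [0.0, 1.0, -0.001, -0.0]
wrist_force: [-0.5, -0.2, -0.2]
finger_gap: 0.0849
finger_force: 0.0
pos [0.4631 0.3008 0.2311] shift [0.0005 0.0001 0.0001] finger yaw -1.5736 F [-0.5 -0.2 -0.2]
tool z [-3.e-04 -1.e-04 -1.e+00] t 1.25 j6 0.6985133882734965
[[-0.004, 0.959, 0.282, 0.535], [-1.0, -0.004, -0.001, 0.301], [0.0, -0.282, 0.959, 0.373], [0.0, 0.0, 0.0, 1.0]]
[[310.28480647 188.27471153]
 [310.1891626  170.41503741]]
```

View pics/w1.png

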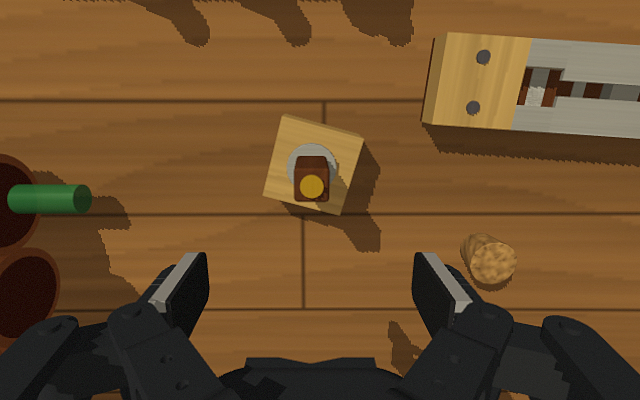

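The disc on the grip's top is at (312,187), within 2 px of the prediction at (310,188), and the grip's faces are square to the fingers. Now I'll descend and grasp.

```bash
python3 shift.py '0.001 0.001 0.04 0 0 0; 0.001 0.001 0.08 0 0 0; 0.001 0.001 0.12 0 0 0; 0.001 0.001 0.15 0 0 0; 0.001 0.001 0.161 0 0 0'
python3 shift.py '0 0 0 0 0 0; 0 0 0 0 0 0; 0 0 0 0 0 0; 0 0 0 0 0 0; 0 0 0 0 0 0' 0.02
python3 shift.py '0 0 0 0 0 0; 0 0 0 0 0 0; 0 0 0 0 0 0; 0 0 0 0 0 0; 0 0 0 0 0 0' 
python3 -c "
from h import *
delta([.4643,.2997,.070])"
```

```text
time_s: 1.8
eef_pos: [0.4609, 0.3009, 0.0672]
orientation: [0.002, 1.0, 0.001, -0.002]
wrist_force: [-1.0, -0.6, 0.6]
finger_gap: 0.0852
finger_force: 0.0
time_s: 2.3
eef_pos: [0.4641, 0.3016, 0.0721]
orientation: [-0.001, 1.0, 0.0, 0.001]
wrist_force: [-1.0, 0.4, 6.0]
finger_gap: 0.0274
finger_force: 60.2
time_s: 2.8
eef_pos: [0.4641, 0.3016, 0.0721]
orientation: [-0.001, 1.0, 0.0, 0.001]
wrist_force: [-1.8, -0.9, 6.5]
finger_gap: 0.0276
finger_force: 60.2
pos [0.4641 0.3016 0.0721] shift [0.0002 0.0019 0.0021] finger yaw -1.5702 F [-1.8 -0.9  6.5]
tool z [ 0.0022  0.0019 -1.    ] t 2.8 j6 0.7015324861581113
```

```bash
python3 shift.py '0 0 -0.01 0 0 0; 0 0 -0.03 0 0 0; 0 0 -0.05 0 0 0; 0 0 -0.07 0 0 0; 0 0 -0.08 0 0 0'
python3 shift.py '0 0 0 0 0 0; 0 0 0 0 0 0; 0 0 0 0 0 0'
python3 -c "
from h import *
delta([.5362,.0899,.15])
s=robot.state();print(s['torque'])
c=cap('wrist','w2.png');p=s['eef_pos'];print(proj(c,[p+[0,0,.042],p-[0,0,.028]]))"
```

```text
time_s: 3.3
eef_pos: [0.4637, 0.3013, 0.1522]
orientation: [-0.001, 1.0, 0.0, 0.001]
wrist_force: [0.2, 0.4, -1.7]
finger_gap: 0.0274
finger_force: 59.3
time_s: 3.6
eef_pos: [0.4626, 0.3004, 0.149]
orientation: [0.001, 1.0, -0.0, -0.001]
wrist_force: [0.2, 0.4, -2.8]
finger_gap: 0.0269
finger_force: 59.3
pos [0.4626 0.3004 0.149 ] shift [ 0.0736  0.2104 -0.0008] finger yaw -1.5709 F [ 0.2  0.4 -2.8]
tool z [-0.0022 -0.0018 -1.    ] t 3.6 j6 0.7015477710771504
[ 0.03238904 -0.01050741 -0.00197212]
[[310.90880336 316.3598718 ]
 [310.26678939 233.94251998]]
```

View pics/w2.png

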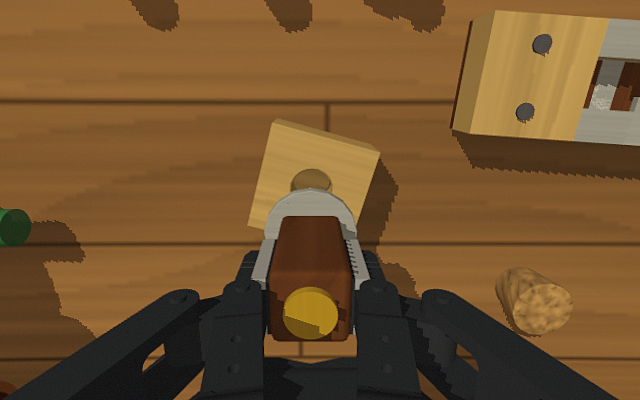

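```bash
python3 shift.py '0.014 0.042 0 0 0 0; 0.029 0.084 0 0 0 0; 0.043 0.126 0 0 0 0; 0.058 0.168 0 0 0 0; 0.072 0.2105 0 0 0 0'
python3 shift.py '0 0 0 0 0 0; 0 0 0 0 0 0; 0 0 0 0 0 0'
python3 -c "
from h import *
delta([.5352,.0899,.15])
c=cap('wrist','w3.png'); print(proj(c,[.5362,.0899,.038])); 
t=cap('top')['image'][150:250,180:380,::-1]; im=c['image'][:,:,::-1]
o=np.zeros((600,640,3),np.uint8);o[:400]=im;o[400:]=cv2.resize(t,(400,200))[:,:,:].repeat(1,0) if 0 else np.pad(cv2.resize(t,(400,200)),((0,0),(0,240),(0,0)))
cv2.imwrite('pics/w3.png',o)"
```

```text
time_s: 4.15
eef_pos: [0.5355, 0.0888, 0.1495]
orientation: [0.0, 1.0, 0.0, -0.001]
wrist_force: [1.9, 0.8, -2.7]
finger_gap: 0.0272
finger_force: 59.8
time_s: 4.45
eef_pos: [0.5351, 0.0908, 0.1497]
orientation: [0.0, 1.0, 0.0, -0.0]
wrist_force: [0.3, 1.1, -0.8]
finger_gap: 0.0275
finger_force: 60.3
pos [0.5351 0.0908 0.1497] shift [ 0.0001  0.0009 -0.0003] finger yaw -1.5703 F [ 0.3  1.1 -0.8]
tool z [-1.e-03 -3.e-04 -1.e+00] t 4.45 j6 1.1045655501722054
[[311.40848253 189.34707503]]
```

View pics/w3.png

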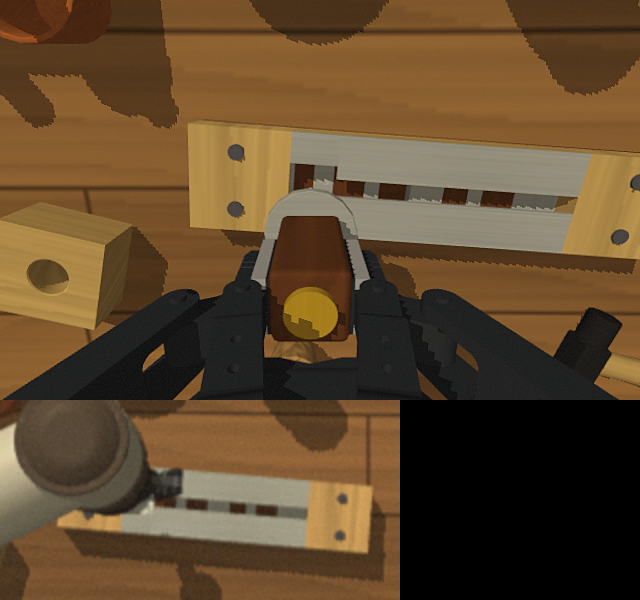

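The key is held upright. In the wrist view the window's far edge runs (290,163)–(336,167) and the rail's left corners are (189,121) and (190,227). I'll check these against the estimate.

```bash
python3 -c "
from h import *
c=cap('wrist')
print(plane(c,[[189,121],[190,227],[290,163],[337,166],[337,180],[577,197],[577,208]],.038))
e=np.array([.5362,.0899]);a=-.0734;ux=np.array([np.cos(a),np.sin(a)]);uy=np.array([-np.sin(a),np.cos(a)]);ct=e-.092*uy
for x,y in [(.04,.185),(-.04,.185),(.017,.11),(.017,.074),(.007,.074),(.007,-.11),(-.007,-.11)]: print(ct+x*ux+y*uy)
print('c',ct)"
```

```text
[[ 0.58701188  0.17847839  0.038     ]
 [ 0.50546349  0.18570495  0.038     ]
 [ 0.55653157  0.10654343  0.038     ]
 [ 0.55428223  0.07150812  0.038     ]
 [ 0.54352333  0.07126052  0.038     ]
 [ 0.53025255 -0.11082472  0.038     ]
 [ 0.52145714 -0.11272143  0.038     ]]
[0.58291237 0.17971623]
[0.50312778 0.18558296]
[0.55447424 0.10660485]
[0.55183421 0.07070179]
[0.54186114 0.07143513]
[ 0.52836766 -0.11206944]
[ 0.51440536 -0.11104276]
c [ 0.52945326 -0.00185228]
```

```bash
python3 shift.py '0.002 0 0.02 0 0 0; 0.002 0 0.04 0 0 0; 0.002 0 0.055 0 0 0; 0.002 0 0.065 0 0 0; 0.002 0 0.065 0 0 0'
python3 shift.py '0 0 0.003 0 0 0; 0 0 0.006 0 0 0; 0 0 0.008 0 0 0; 0 0 0.008 0 0 0'
python3 shift.py '0 0 0.002 0 0 0; 0 0 0.004 0 0 0; 0 0 0.004 0 0 0;0 0 0.004 0 0 0'
python3 -c "
from h import *
delta([.537,.09,.069])"
```

```text
time_s: 5.1
eef_pos: [0.5365, 0.0908, 0.084]
orientation: [0.001, 1.0, 0.001, -0.001]
wrist_force: [0.4, 0.1, -2.6]
finger_gap: 0.0274
finger_force: 60.3
time_s: 5.5
eef_pos: [0.5374, 0.0905, 0.0774]
orientation: [-0.0, 1.0, 0.0, 0.0]
wrist_force: [-0.7, -0.4, -2.9]
finger_gap: 0.0272
finger_force: 60.3
time_s: 5.9
eef_pos: [0.5378, 0.0906, 0.0739]
orientation: [-0.0, 1.0, 0.0, 0.001]
wrist_force: [-1.1, -0.3, 1.8]
finger_gap: 0.0275
finger_force: 60.8
pos [0.5378 0.0906 0.0739] shift [-0.0009  0.0006  0.0049] finger yaw -1.5704 F [-1.1 -0.3  1.8]
tool z [ 1.1e-03  2.0e-04 -1.0e+00] t 5.9 j6 1.1065401148313547
```

```bash
python3 shift.py '0 0 0.002 0 0 0; 0 0 0.0035 0 0 0; 0 0 0.0035 0 0 0'
python3 shift.py '-0.0004 0.006 0 0 0 0; -0.0009 0.012 0 0 0 0; -0.0013 0.018 0 0 0 0; -0.0018 0.024 0 0 0 0; -0.0022 0.03 0 0 0 0'
```

```text
time_s: 6.2
eef_pos: [0.5378, 0.0906, 0.0699]
orientation: [-0.0, 1.0, 0.0, 0.0]
wrist_force: [-0.1, -1.1, 3.1]
finger_gap: 0.0275
finger_force: 60.9
time_s: 6.7
eef_pos: [0.5354, 0.0601, 0.07]
orientation: [-0.0, 1.0, 0.0, 0.0]
wrist_force: [1.4, 4.1, 4.1]
finger_gap: 0.0273
finger_force: 61.0
```

```bash
cat > chk.py <<'E'
import sys
from h import robot, order, capture
s=robot.state(); f=s['wrist_force']; p=s['eef_pos']
print('  t %.2f p %.4f %.4f %.4f F %.1f %.1f %.1f'%(s['time_s'],*p,*f))
sys.exit(0 if f[2]>0.3 and abs(f[1])<9 and abs(f[0])<8 else 1)
E
python3 shift.py '-0.0004 0.006 0 0 0 0; -0.0009 0.012 0 0 0 0; -0.0013 0.018 0 0 0 0; -0.0017 0.023 0 0 0 0; -0.0017 0.023 0 0 0 0' >/dev/null
python3 chk.py && python3 shift.py '-0.0001 0.0015 0 0 0 0; -0.0002 0.003 0 0 0 0; -0.0002 0.003 0 0 0 0' >/dev/null &&
python3 chk.py && python3 shift.py '-0.0001 0.0015 0 0 0 0; -0.0002 0.003 0 0 0 0; -0.0002 0.003 0 0 0 0' >/dev/null &&
python3 chk.py && python3 shift.py '-0.0001 0.0015 0 0 0 0; -0.0002 0.003 0 0 0 0; -0.0002 0.003 0 0 0 0' >/dev/null &&
python3 chk.py && python3 shift.py '-0.0001 0.0015 0 0 0 0; -0.0002 0.003 0 0 0 0; -0.0002 0.003 0 0 0 0' >/dev/null &&
python3 chk.py && python3 shift.py '-0.0001 0.0015 0 0 0 0; -0.0002 0.003 0 0 0 0; -0.0002 0.003 0 0 0 0' >/dev/null &&
python3 chk.py && python3 shift.py '-0.0001 0.0015 0 0 0 0; -0.0002 0.003 0 0 0 0; -0.0002 0.003 0 0 0 0' >/dev/null &&
python3 chk.py
```

```text
t 7.20 p 0.5333 0.0364 0.0698 F 0.6 0.0 4.0
  t 7.50 p 0.5332 0.0345 0.0698 F 1.0 2.3 2.4
  t 7.80 p 0.5332 0.0315 0.0698 F 0.5 3.9 2.6
  t 8.10 p 0.5330 0.0283 0.0698 F 0.2 2.1 3.0
  t 8.40 p 0.5326 0.0251 0.0698 F 0.6 1.4 3.3
  t 8.70 p 0.5309 0.0215 0.0686 F 0.1 -0.7 -2.4
```

The force dropped from +3.3 N to −2.4 N (the key's own weight) at y = 0.0215, so the foot has sprung down. Now a gentle press.

```bash
python3 shift.py '0 0 0 0 0 0; 0 0 0 0 0 0'>/dev/null; python3 chk.py
python3 shift.py '0 0 0.001 0 0 0; 0 0 0.002 0 0 0; 0 0 0.002 0 0 0' >/dev/null; python3 chk.py
python3 shift.py '0 0 0.0005 0 0 0; 0 0 0.001 0 0 0; 0 0 0.001 0 0 0' >/dev/null; python3 chk.py
```

```text
t 8.90 p 0.5321 0.0222 0.0694 F 0.6 -0.5 -2.7
  t 9.20 p 0.5324 0.0225 0.0676 F 0.7 -0.7 -2.5
  t 9.50 p 0.5325 0.0225 0.0668 F 0.6 -0.2 -2.3
```

No force while descending, so the foot is in the slot and the collar isn't seated yet. I'll go on in small steps until it makes contact.

```bash
cat > low.py <<'E'
import sys,chk
E
cat > low.py <<'E'
import sys
from h import robot, order, capture
s=robot.state(); f=s['wrist_force']; p=s['eef_pos']
print('  t %.2f p %.4f %.4f %.4f F %.1f %.1f %.1f'%(s['time_s'],*p,*f))
sys.exit(0 if f[2]<6 else 1)
E
python3 shift.py '0 0 0.0003 0 0 0; 0 0 0.0005 0 0 0; 0 0 0.0005 0 0 0' >/dev/null; python3 low.py &&
python3 shift.py '0 0 0.0003 0 0 0; 0 0 0.0005 0 0 0; 0 0 0.0005 0 0 0' >/dev/null && python3 low.py &&
python3 shift.py '0 0 0.0003 0 0 0; 0 0 0.0005 0 0 0; 0 0 0.0005 0 0 0' >/dev/null && python3 low.py &&
python3 shift.py '0 0 0.0003 0 0 0; 0 0 0.0005 0 0 0; 0 0 0.0005 0 0 0' >/dev/null && python3 low.py
```

```text
t 9.80 p 0.5325 0.0225 0.0663 F 0.6 -0.6 -2.8
  t 10.10 p 0.5326 0.0225 0.0662 F -1.2 0.7 1.2
  t 10.40 p 0.5326 0.0225 0.0662 F -2.8 0.2 5.5
  t 10.70 p 0.5326 0.0225 0.0662 F -4.2 0.8 8.0
```

```bash
python3 shift.py '0 0 0.0005 0 0 0; 0 0 0.0005 0 0 0; 0 0 0.0005 0 0 0' >/dev/null; python3 low.py
python3 shift.py '0 0 -0.0005 0 0 0; 0 0 -0.0012 0 0 0; 0 0 -0.0012 0 0 0' >/dev/null; python3 low.py
python3 shift.py '0 0 0 0 0 0; 0 0 0 0 0 0; 0 0 0 0 0 0' 0.045 >/dev/null; python3 low.py
python3 shift.py '0 0 0 0 0 0; 0 0 0 0 0 0; 0 0 0 0 0 0; 0 0 0 0 0 0' 0.085
python3 shift.py '0 0 -0.02 0 0 0; 0 0 -0.05 0 0 0; 0 0 -0.09 0 0 0; 0 0 -0.13 0 0 0; 0 0 -0.15 0 0 0' 
python3 -c "
from h import *
c=cap('wrist');s=cap('scene')
print(proj(c,[.5326,.0225,.108]),robot.state()['eef_pos'])
im=np.zeros((600,640,3),np.uint8);im[:400]=c['image'][:,:,::-1]
im[400:,:400]=cv2.resize(s['image'][160:240,260:420,::-1],(400,200),interpolation=cv2.INTER_CUBIC)
cv2.imwrite('pics/w4.png',im)"
```

```text
t 11.00 p 0.5326 0.0225 0.0661 F -5.2 0.4 10.4
  t 11.30 p 0.5326 0.0225 0.0662 F -3.9 -0.3 6.6
  t 11.60 p 0.5328 0.0225 0.0652 F -0.4 0.1 -0.2
time_s: 12.0
eef_pos: [0.5326, 0.0225, 0.0655]
orientation: [-0.0, 1.0, 0.0, 0.0]
wrist_force: [0.5, -0.3, 0.4]
finger_gap: 0.0849
finger_force: 0.0
time_s: 12.5
eef_pos: [0.534, 0.0227, 0.2196]
orientation: [-0.001, 1.0, 0.0, 0.003]
wrist_force: [0.1, -0.3, 0.5]
finger_gap: 0.0849
finger_force: 0.0
[[310.65701091 193.57933812]] [0.53444426 0.02294131 0.21943131]
```

View pics/w4.png

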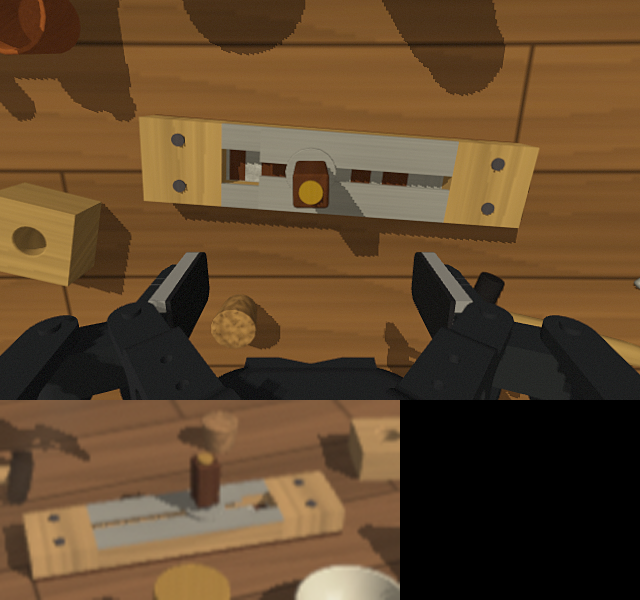

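The key stands upright on the rail. Its disc is at (311,192) against a prediction of (311,194), the collar is flat on the lips, and the fingers are clear.

```bash
python3 -c "
from rig import robot, order, capture
print(order.finish_job())"
```

```text
the job is handed in; nothing more can be done
None
```

The key is set: its foot dropped into the hidden slot, I pressed the collar flat with about 13 N, and it stands upright with the gripper clear; the job was handed in at about 12.6 s, with no verdict shown.

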